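Lay the gift box down in the jewelry box and flip the lid shut

ROBOT

A 6-joint arm with a two-finger parallel gripper is mounted at the origin on the work surface. World frame = base frame: x ahead of the robot, y to its left, z up, the work surface at z = 0. Lengths are in m, angles in rad, forces in N, time in s.
With the tool pointing down it reaches from about 0.325 to 0.775 m from the base axis. Payload 5.5 kg.
Tool frame: the origin (TCP) lies midway between the tips of the shut fingers; the grasp point (between the pads) lies 19 mm behind it; z points along the fingers, y is the line along which they close (so a half turn about z gives the same grasp; the last joint's range is limited). The gripper opens to 85 mm and grips with 20 to 120 N. Pads are 22 mm wide; open, the fingers measure 114 mm over their backs; the gripper's body (76 mm by 85 mm) begins 54 mm behind the grasp point. The pads swing forward as they close: fully open they stand 13 mm farther back than shut.
Start: joints at [-1.214, 0.091, 1.231, -0, 1.82, -0.057], TCP at [0.241, -0.549, 0.231] pointing down, gripper open.
Joint ranges: [-2.87, 2.87], [-0.86, 2.18], [0.17, 2.46], [-1.51, 4.65], [0.06, 2.69], [-2.65, 2.65]. Speed limits (rad/s): [2.57, 2.57, 3.01, 3.14, 3.14, 3.14].

INTERFACE

Orientations are given as [roll, pitch, yaw] about the fixed x, y, z axes, in that order (R = Rz(yaw) Ry(pitch) Rx(roll)).
In Python, from rig import * gives the robot as it stands.
- The arm moves only by the shell command python3 -m inch 'ROWS'. ROWS is JSON, a list of rows, each a list of 7 numbers: the turn, a rotation vector about the tool's x, y, z in rad, then the shift along the tool's x, y, z in mm, then the finger opening in mm, from 0 to 85.4. In form: [[ax, ay, az, tx, ty, tz, gripper], ...]. A call has 1 to 10 rows; each row shifts and turns the commanded pose from where the row before left it, along the tool's axes as they then stand; what a row does not reach is not made up. A row lasts 1/10 s, in which the tool goes at most 50 mm and 8.59 degrees, less where a joint would pass 70% of its speed; a pose out of reach is approached as far as the arm can. A call with a gripper value outside its range is refused whole. The fingers move at their own pace and stop on an object; the grip force is fixed at half the most. Time passes only in rows, so rows that do not move let the fingers close. It gives the time, the measured TCP pose, the force, the opening and the grip force at its end, in the units of the state.
- get_obs(): the state, without advancing time (a new reading comes with each control period).
- grab_frame(name): name is "scene" or "side" or "wrist"; returns a dict with "pixels" (384x512x3 uint8, blue, green, red), "range_z" (384x512 float32, m along the optical axis (not along the pixel's ray), 0 where there is no reading), "K" (3x3 intrinsics, pixels), "world_to_cam" (4x4, takes a point from world to camera coordinates). Camera axes: x right, y up, looking along -z (the intrinsics and any distortion apply to the point x, -y, -z); pixel columns grow to the right and rows downward; lengths in m; the calibration is good to about 2 mm. The wrist camera is an equidistant fisheye: a pixel r from the principal point sees the ray r / f radians off the axis. A picture is of the moment at which its call begins.
- sign_off(): hands the job in; it is judged then, once.
Trained networks look in the newest picture that a camera, given by its name, has taken for a name from the list of things; names that differ only in an ending like _2 or _b are one class to them, and where a whole thing is asked for, a point or a joint stands for the part that bears it (a point fixed in the world has none). Each returns a list of dicts, best first, with "confidence" (0 to 1); they miss things now and then, are a little off and sometimes report something else, mostly with a low value. They report only what shows in the picture. A call takes as long as a camera call.
- find_in(camera, label): "xyz" ([x, y, z] in m, in world coordinates, good to about 4 mm: the middle of the surface that is visible of it).
The state is a dict: "t": time; "joint_positions": joint angles; "joint_vel": joint speeds; "effort": joint torques, N m; "ee_pos": TCP position; "orientation": TCP orientation; "wrist_force": force on the tool from outside, world axes, zero at the start; "torque": the same for the moment, N m; "width": opening from 0.0 (shut) to 1.0 (fully open); "finger_force": force on a finger pad.
Only numpy, scipy, OpenCV 4.12 (cv2) and the standard library are available. Lean on these libraries where they do the work, as an engineer would, in place of code of your own. Each camera call takes 0.05 s, during which the arm holds its last target. There are 200 camera calls.

TASK

The small gift box standing on end in the front compartment of the jewelry box keeps the lid from closing. Gently push it over near its top, the way it has room to fall, so that it lands lying flat on the felt floor of that compartment; then push the open flip-top lid over so that it goes fully shut, and draw the hand away. Use only light pushes: do not grip the gift box or the lid, do not lift the gift box, and leave the clip stand, dropper bottle and brush where they stand.

Things in the scene. Friction and masses are not known exactly. Their poses are not given: they have to be found in the camera images.
- jewelry_box: White plastic jewelry box, fixed, open on top: 160 mm deep (its x, front to hinged rear), 270 wide (y, to the left), rim 52 mm above the vanity, walls 4 mm. Origin: centre of its underside, on the vanity; at yaw 0 its front faces the robot. Dividers 40 mm high part it into one long front compartment (x -76 to -6, y -131 to 131) and three small rear ones with rings and earrings.
- front_compartment (a point): Centre of the felt floor (5 mm above the vanity) of the long front compartment, 70 mm (x) by 262 mm (y), empty but for the gift box; axes as the jewelry box.
- gift_box: Closed kraft-board gift box, 100 x 52 x 28 mm, 55 to 115 g, standing on a small end in the front compartment, its top 105 mm above the vanity, up to 85 mm left or right of the compartment's middle. Origin: centre of that end; z along its length (up at first), y through its thickness (within 6 degrees of along the compartment), x across its width. Toppled to the short side it may lean on the end wall.
- gift_center (a point): Centre of the gift box, 50 mm from either end; 18 mm above the vanity when it lies flat on the felt.
- flip_lid (a joint): Lid hinge, rad: 0 shut, 1.57 upright, 1.85 the open stop, leaning back. Starts between 1.5 and 1.85. The hinge is stiff enough (0.05 N m) to stay where left above about 1.3; below that the lid (200 g, damped) sinks shut by itself in a second or two.
- lid_front_edge (a point): Middle of the lid's front face, 160 mm from the hinge line; with the lid open, the middle of its topmost edge, about 210 mm above the vanity. The lid is a 160 x 270 mm shell 16 mm deep (this point is halfway), mirror inside; its outer face is the rear one when open. A 50 mm wide thumb lip stands 8.5 mm beyond this face.
- lid_hinge (a point): Middle of the hinge line, on the rear top rim of the jewelry box (80 mm behind its origin, 52 mm up). y is the hinge axis.
- clip_stand: Bystander: loose stainless steel hair clip stand, a 90 mm round foot with an upright 26 mm wide flat tongue, 158 mm tall, with three 58 mm hair clips clamped across it. Origin: centre of its underside.
- dropper_bottle: Bystander: loose blue glass dropper bottle, 33 mm diameter, 104 mm tall, standing. Origin: centre of its underside.
- kabuki_brush: Bystander: loose kabuki brush standing on its wooden handle, head up, 47 mm at its widest, 87 mm tall. Origin: centre of its underside.

How it is judged:
On the way, in this order (a step that is already met when the one before it is completed fails the run):
1. the gift box has been toppled and lies flat on the floor of the front compartment, with the lid still open (angle between gift_box's own z axis and vertical between 1.47 and 1.67 rad and z of gift_center in the frame of front_compartment below 0.019 m and value of joint flip_lid above 1.2 rad), for 0.2 s.
2. the lid is fully shut (value of joint flip_lid below 0.03 rad), for 0.2 s.
At the end, for the whole second after the job is handed in: The lid is shut (within 0.03 rad); the gift box lies flat (its length within 0.1 rad of level, its centre no more than 19 mm above the felt, so on a broad face) inside the front compartment, at rest; the bystanders stand where they stood (value of joint flip_lid below 0.03 rad and angle between gift_box's own z axis and vertical between 1.47 and 1.67 rad and z of gift_center in the frame of front_compartment below 0.019 m and x of gift_center in the frame of front_compartment between -0.035 and 0.035 m and y of gift_center in the frame of front_compartment between -0.131 and 0.131 m and linear speed of gift_box below 0.02 m/s); the robot touches nothing.
It fails at once if the gift box is lifted: its centre rises more than 15 mm above its height when standing (z of gift_center in the frame of front_compartment above 0.065 m).
It fails at once if the gift box is gripped or shoved hard: more than 15 N from the fingers (contact force between the fingers and gift_box above 15 N).
It fails at once if the lid is gripped or forced: more than 30 N from the fingers (contact force between the fingers and flip_lid above 30 N).
It fails at once if the clip stand is disturbed (moved over 15 mm) (distance of clip_stand from where it was at the start of the episode above 0.015 m).
It fails at once if the dropper bottle or the kabuki brush is disturbed (moved over 15 mm or tipped) (distance of any of dropper_bottle, kabuki_brush from where it was at the start of the episode above 0.015 m or angle between any of dropper_bottle, kabuki_brush's own z axis and vertical above 0.35 rad).
It also fails if it takes over 38 s, if anything falls off the work surface, if the arm or the gripper's body presses on something with over 40 N, if the wrist force passes 120 N, or if a joint passes its speed limit or range.

## Working session

There is one attempt and no reset: what is moved stays moved. The work goes in short steps, Python scripts to look and compute and a shell command to move; the robot and the scene stay as the last step left them, time stands still between calls to the robot, and variables do not carry over. Pictures are saved under pics/ and viewed, at most 10 in all, crops included, and the job is handed in when it is done.

```bash
ls; mkdir -p pics; cat > h.py <<'E'
from rig import *
import numpy as np, cv2
def cloud(f):
    K=np.array(f["K"]);z=f["range_z"];v,u=np.mgrid[:z.shape[0],:z.shape[1]]
    P=np.stack([(u-K[0,2])/K[0,0]*z,-(v-K[1,2])/K[1,1]*z,-z,np.ones_like(z)],-1)
    W=P@np.linalg.inv(np.array(f["world_to_cam"])).T
    W=W[...,:3]; W[z==0]=np.nan; return W
E
python3 - <<'E'
from h import *
fs={c:grab_frame(c) for c in("scene","side")}
cv2.imwrite("pics/a.png",np.vstack([fs["scene"]["pixels"]]));cv2.imwrite("pics/b.png",fs["side"]["pixels"])
for c in fs:
    np.savez(f"{c}.npz",W=cloud(fs[c]))
    for l in("jewelry_box","gift_box","flip_lid","lid_front_edge","lid_hinge","clip_stand","dropper_bottle","kabuki_brush"):
        print(c,l,[(np.round(d["xyz"],3).tolist(),round(d["confidence"],2)) for d in find_in(c,l)[:2]])
o=get_obs();print(o["t"],o["ee_pos"],o["orientation"])
E
```

```text
pics
scene jewelry_box [([0.541, -0.131, 0.028], 0.73)]
scene gift_box [([0.494, -0.072, 0.076], 0.89)]
scene flip_lid [([0.598, -0.148, 0.181], 0.81)]
scene lid_front_edge [([0.599, -0.152, 0.187], 0.74)]
scene lid_hinge [([0.602, -0.15, 0.179], 0.55)]
scene clip_stand [([0.551, -0.329, 0.008], 0.89)]
scene dropper_bottle [([0.572, 0.134, 0.049], 0.75)]
scene kabuki_brush [([0.438, -0.32, 0.078], 0.56)]
side jewelry_box [([0.587, -0.077, 0.05], 0.83)]
side gift_box [([0.49, -0.049, 0.077], 0.79)]
side flip_lid [([0.614, -0.093, 0.137], 0.61)]
side lid_front_edge [([0.612, -0.095, 0.13], 0.94)]
side lid_hinge [([0.616, -0.097, 0.131], 0.56)]
side clip_stand [([0.55, -0.307, 0.006], 0.83)]
side dropper_bottle [([0.566, 0.152, 0.052], 0.8), ([0.426, -0.299, 0.064], 0.36)]
side kabuki_brush [([0.425, -0.3, 0.065], 0.58)]
0.9 [ 0.24124587 -0.54938659  0.23128932] [3.14156413e+00 6.80706665e-06 4.13817074e-01]
```

View pics/a.png

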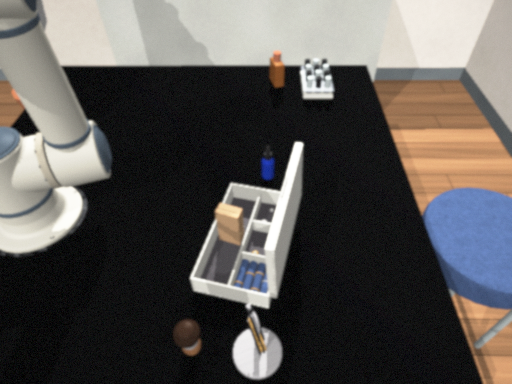

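View pics/b.png

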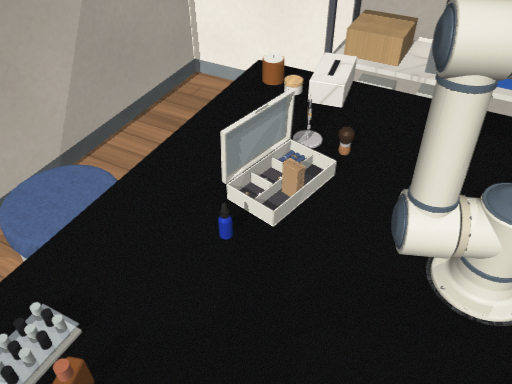

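The scene picture shows the gift box at (229,222), left of the middle of the front compartment. The lid is open at (285,220), the clip stand at (257,350), the brush at (187,335) and the bottle at (267,165). In the side picture the gift box is at (293,178).

```bash
python3 - <<'E'
from h import *
a=np.load("scene.npz")["W"];b=np.load("side.npz")["W"]
for n,W in(("scene",a),("side",b)):
    P=W.reshape(-1,3);P=P[np.isfinite(P).all(1)]
    P=P[(P[:,0]>.38)&(P[:,0]<.8)&(P[:,1]>-.29)&(P[:,1]<.11)]
    lo=P[(P[:,2]>.015)&(P[:,2]<.058)]
    r=P[(P[:,2]>.046)&(P[:,2]<.056)].astype(np.float32)
    print(n,"rim",cv2.minAreaRect(r[:,:2].copy()),"low",cv2.minAreaRect(lo[:,:2].astype(np.float32)))
    lid=P[(P[:,2]>.12)]; c=lid.mean(0);u,s,vt=np.linalg.svd(lid-c,full_matrices=False)
    print("lid",len(lid),c.round(3),vt.round(3).tolist(),lid.min(0).round(3),lid.max(0).round(3))
    g=P[(P[:,2]>.097)&(P[:,2]<.11)&(P[:,0]<.54)&(abs(P[:,1]+.06)<.06)].astype(np.float32)
    print("gift top",len(g),cv2.minAreaRect(g[:,:2].copy()),g[:,2].max())
    g=P[(P[:,2]>.065)&(P[:,2]<.11)&(P[:,0]<.54)&(abs(P[:,1]+.06)<.06)].astype(np.float32)
    print("gift",len(g),cv2.minAreaRect(g[:,:2].copy()))
E
```

```text
scene rim ((0.5348446369171143, -0.08686161041259766), (0.2713874578475952, 0.17640365660190582), 76.75601959228516) low ((0.5349029302597046, -0.08705654740333557), (0.2717511057853699, 0.1765148937702179), 76.77926635742188)
lid 2072 [ 0.602 -0.137  0.188] [[0.238, 0.97, 0.056], [-0.127, -0.026, 0.992], [-0.963, 0.243, -0.117]] [ 0.539 -0.29   0.12 ] [0.648 0.03  0.222]
gift top 309 ((0.48940107226371765, -0.06670980155467987), (0.030457735061645508, 0.05300762131810188), 70.55529022216797) 0.107057855
gift 559 ((0.48963433504104614, -0.06679216772317886), (0.030457735061645508, 0.05350245535373688), 70.55529022216797)
side rim ((0.5232031345367432, -0.12568527460098267), (0.3629613220691681, 0.1776629090309143), 76.43328094482422) low ((0.5236323475837708, -0.1254638433456421), (0.3650445342063904, 0.17767184972763062), 76.86283874511719)
lid 2238 [ 0.611 -0.096  0.171] [[-0.231, -0.973, -0.02], [0.091, -0.001, -0.996], [0.969, -0.232, 0.089]] [ 0.537 -0.29   0.12 ] [0.648 0.035 0.222]
gift top 200 ((0.48840561509132385, -0.061974965035915375), (0.0313052162528038, 0.05354688689112663), 69.72177124023438) 0.10995455
gift 411 ((0.48834267258644104, -0.06355326622724533), (0.03457407280802727, 0.05463079363107681), 69.15510559082031)
```

```bash
cat >> h.py <<'E'
from scipy.spatial.transform import Rotation as R
yaw=-0.232; X=np.array([np.cos(yaw),np.sin(yaw),0]);Y=np.array([-X[1],X[0],0]);C=np.array([.527,-.085,0])
def box(p): d=np.array(p)-C; return np.array([d@X,d@Y,d[2]])
def go(bp):
    "tool-axes shift (mm) to a point given in jewelry box axes"
    o=get_obs();t=C+X*bp[0]+Y*bp[1]+np.array([0,0,bp[2]]);r=R.from_euler("xyz",o["orientation"])
    print("at",box(o["ee_pos"]).round(4),np.round(o["orientation"],3),"shift",(r.inv().apply(t-o["ee_pos"])*1e3).round(1),"world",t.round(3))
E
python3 -m inch '[[0,0,0.13,0,0,0,0],[0,0,0.13,0,0,0,0],[0,0,0.13,0,0,0,0],[0,0,0.13,0,0,0,0],[0,0,0.126,0,0,0,0],[0,0,0,0,0,0,0]]'
python3 - <<'E'
from h import *
print(box([.489,-.065,0]));go([-.047,.065,.231])
E
```

```text
t: 1.5
ee_pos: [0.2413, -0.5494, 0.2313]
orientation: [3.142, -0.0, -0.233]
wrist_force: [-0.1, 0.7, -0.2]
width: 0.006
finger_force: 0.0
[-0.04158041  0.01072704  0.        ]
at [-0.1713 -0.5176  0.2313] [ 3.142 -0.    -0.233] shift [ 1.236e+02 -5.828e+02  3.000e-01] world [ 0.496 -0.011  0.231]
```

```bash
python3 -m inch '[[0,0,0,6,-20,0,0],[0,0,0,6,-30,0,0],[0,0,0,6,-30,0,0],[0,0,0,6,-30,0,0],[0,0,0,6,-30,0,0],[0,0,0,6,-30,0,0],[0,0,0,6,-30,0,0],[0,0,0,6,-30,0,0],[0,0,0,6,-30,0,0],[0,0,0,6,-30,0,0]]'
python3 -m inch '[[0,0,0,6,-30,0,0],[0,0,0,6,-30,0,0],[0,0,0,6,-30,0,0],[0,0,0,6,-30,0,0],[0,0,0,6,-30,0,0],[0,0,0,6,-30,0,0],[0,0,0,6,-30,0,0],[0,0,0,6,-30,0,0],[0,0,0,6,-30,0,0],[0,0,0,10,-23,0,0]]'
python3 - <<'E'
from h import *
go([-.047,.065,.092])
E
```

```text
t: 2.5
ee_pos: [0.3667, -0.2798, 0.2315]
orientation: [3.141, -0.001, -0.228]
wrist_force: [-0.6, -0.7, -0.5]
width: -0.003
finger_force: 0.0
t: 3.5
ee_pos: [0.4964, -0.0088, 0.2316]
orientation: [-3.141, -0.001, -0.227]
wrist_force: [0.6, 0.2, 0.4]
width: -0.0
finger_force: 0.0
at [-0.0473  0.0671  0.2316] [-3.141e+00 -1.000e-03 -2.270e-01] shift [  0.2   2.1 139.6] world [ 0.496 -0.011  0.092]
```

```bash
python3 -m inch '[[0,0,0,0,0,30,0],[0,0,0,0,0,35,0],[0,0,0,0,0,35,0],[0,0,0,0,0,25,0],[0,0,0,0,0,14,0],[0,0,0,0,0,0,0],[0,0,0,0,0,0,0]]'
python3 - <<'E'
from h import *
go([-.047,.04,.092])
f=grab_frame("wrist")["pixels"];g=grab_frame("side")["pixels"]
cv2.imwrite("pics/c.png",np.hstack([cv2.resize(f,(400,300)),cv2.resize(g[110:260,190:390],(400,300))]))
E
```

```text
t: 4.2
ee_pos: [0.4966, -0.0106, 0.0935]
orientation: [-3.141, -0.002, -0.231]
wrist_force: [-0.1, 0.0, 0.2]
width: -0.001
finger_force: 0.0
at [-0.0466  0.0654  0.0935] [-3.141e+00 -2.000e-03 -2.310e-01] shift [-0.4 25.4  1.5] world [ 0.49  -0.035  0.092]
```

View pics/c.png

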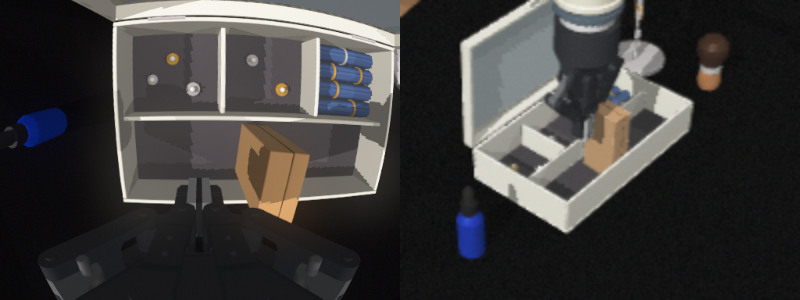

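The left half (wrist) shows the shut fingers at (198,200) beside the gift box at (270,175), with clear floor to the right of it. The right half agrees. I'll push toward +tool y.

```bash
python3 -m inch '[[0,0,0,0,8,0,0],[0,0,0,0,8,0,0],[0,0,0,0,4,0,0],[0,0,0,0,4,0,0],[0,0,0,0,4,0,0],[0,0,0,0,4,0,0],[0,0,0,0,4,0,0],[0,0,0,0,4,0,0]]'
python3 - <<'E'
from h import *
go([-.047,0,.092])
f=grab_frame("wrist")["pixels"]
cv2.imwrite("pics/d.png",f)
E
```

```text
t: 5.1
ee_pos: [0.4868, -0.0498, 0.0922]
orientation: [3.142, 0.0, -0.232]
wrist_force: [0.9, -0.3, 0.5]
width: 0.003
finger_force: 0.0
at [-0.0472  0.025   0.0922] [ 3.142  0.    -0.232] shift [ 0.2 25.   0.2] world [ 0.481 -0.074  0.092]
```

View pics/d.png

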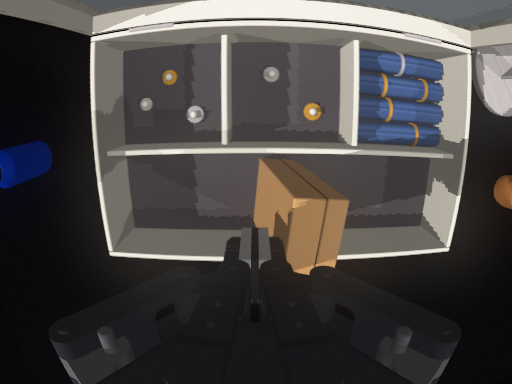

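The fingertips at (255,245) are about touching the gift box's left face, toward its front side. I'll keep pushing.

```bash
python3 -m inch '[[0,0,0,0,4,0,0],[0,0,0,0,4,0,0],[0,0,0,0,4,0,0],[0,0,0,0,4,0,0],[0,0,0,0,0,0,0]]'
python3 - <<'E'
from h import *
go([-.047,0,.092])
f=grab_frame("wrist")["pixels"]
g=grab_frame("side")["pixels"]
cv2.imwrite("pics/e.png",np.hstack([cv2.resize(f,(400,300)),cv2.resize(g[110:260,190:390],(400,300))]))
E
```

```text
t: 5.65
ee_pos: [0.4831, -0.0656, 0.0923]
orientation: [3.141, -0.0, -0.233]
wrist_force: [-0.1, 0.1, 0.1]
width: 0.004
finger_force: 0.0
at [-0.0472  0.0088  0.0923] [ 3.141 -0.    -0.233] shift [0.2 8.8 0.3] world [ 0.481 -0.074  0.092]
```

View pics/e.png

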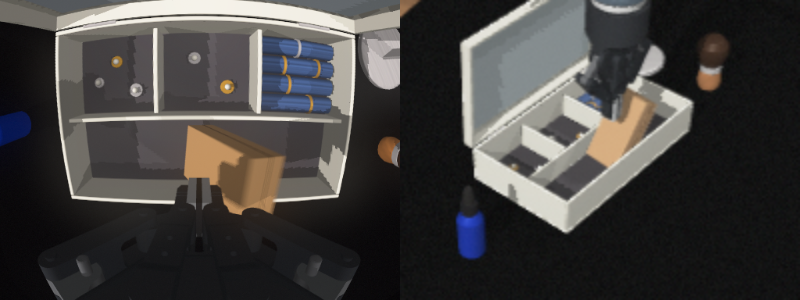

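Both views show the gift box tilted well over to the right, and the wrist force is near zero, so it is probably already falling. I'll hold still and look.

```bash
python3 -m inch '[[0,0,0,0,2,0,0],[0,0,0,0,0,0,0],[0,0,0,0,0,0,0],[0,0,0,0,0,0,0],[0,0,0,0,0,0,0]]'
python3 - <<'E'
from h import *
go([-.047,0,.092])
f=grab_frame("wrist")["pixels"]
s=grab_frame("scene");W=cloud(s);g=s["pixels"]
for d in find_in("scene","gift_box"): print(d, box(d["xyz"]))
cv2.imwrite("pics/f.png",np.hstack([cv2.resize(f,(400,300)),cv2.resize(g[160:310,170:320],(300,300))]))
E
```

```text
t: 6.25
ee_pos: [0.4827, -0.0669, 0.0923]
orientation: [3.142, 0.0, -0.232]
wrist_force: [-0.6, -0.2, 0.6]
width: 0.004
finger_force: 0.0
at [-0.0472  0.0074  0.0923] [ 3.142  0.    -0.232] shift [0.2 7.4 0.3] world [ 0.481 -0.074  0.092]
{'xyz': [0.4763, -0.1376, 0.0338], 'confidence': 0.57} [-0.03724765 -0.06284793  0.0338    ]
```

View pics/f.png

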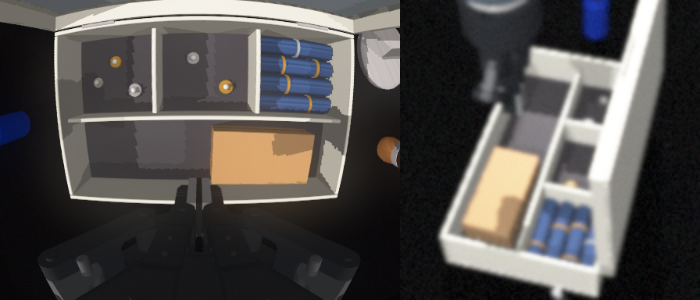

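The gift box lies flat in the compartment at wrist view (262,155), with its top at z ≈ 0.034. Next I'll raise the hand, pass over the lid and come down behind it.

```bash
python3 -m inch '[[0,0,0,0,-4,-20,0],[0,0,0,0,-4,-35,0],[0,0,0,0,-4,-40,0],[0,0,0,0,-4,-40,0],[0,0,0,0,-4,-30,0],[0,0,0,0,-4,-10,0],[0,0,0,0,0,0,0]]'
python3 - <<'E'
from h import *
go([.14,.035,.265])
W=cloud(grab_frame("side")).reshape(-1,3);W=W[np.isfinite(W).all(1)];B=(W-C)@np.stack([X,Y,[0,0,1]],1)
for z in(.08,.12,.16,.2,.215): m=(abs(B[:,2]-z)<.008)&(B[:,0]>.04)&(B[:,0]<.16)&(abs(B[:,1])<.13);print(z,m.sum(),np.percentile(B[m,0],[5,50,95]).round(3))
E
```

```text
t: 7.1
ee_pos: [0.4889, -0.0434, 0.2686]
orientation: [-3.141, -0.003, -0.232]
wrist_force: [-1.3, 0.2, -1.0]
width: -0.003
finger_force: 0.0
at [-0.0467  0.0318  0.2686] [-3.141e+00 -3.000e-03 -2.320e-01] shift [186.7  -3.2   4.2] world [ 0.671 -0.083  0.265]
0.08 281 [0.087 0.09  0.092]
0.12 325 [0.086 0.088 0.091]
0.16 291 [0.085 0.087 0.089]
0.2 116 [0.082 0.085 0.087]
0.215 348 [0.072 0.077 0.087]
```

```bash
python3 -m inch '[[0,0,0,15,0,0,0],[0,0,0,25,0,0,0],[0,0,0,30,0,0,0],[0,0,0,30,0,0,0],[0,0,0,30,0,0,0],[0,0,0,30,0,0,0],[0,0,0,17,0,0,0],[0,0,0,10,0,0,0],[0,0,0,0,0,0,0]]'
python3 -m inch '[[0,0,0,0,0,20,0],[0,0,0,0,0,25,0],[0,0,0,0,0,25,0],[0,0,0,0,0,12,0],[0,0,0,0,0,0,0]]'
python3 - <<'E'
from h import *
go([.115,.035,.185])
E
```

```text
t: 8.05
ee_pos: [0.6704, -0.0871, 0.2627]
orientation: [3.141, 0.006, -0.233]
wrist_force: [0.1, -0.8, -0.7]
width: -0.0
finger_force: 0.0
t: 8.55
ee_pos: [0.6685, -0.0864, 0.1816]
orientation: [3.141, 0.006, -0.232]
wrist_force: [-0.7, 0.1, 0.5]
width: 0.002
finger_force: 0.0
at [0.1381 0.0311 0.1816] [ 3.141  0.006 -0.232] shift [-23.1  -3.9  -3.2] world [ 0.647 -0.077  0.185]
```

```bash
python3 -m inch '[[0,0,0,-6,0,0,0],[0,0,0,-6,0,0,0],[0,0,0,-6,0,0,0],[0,0,0,-5,0,0,0],[0,0,0,-5,0,0,0],[0,0,0,-5,0,0,0],[0,0,0,-5,0,0,0],[0,0,0,-5,0,0,0]]'
python3 -m inch '[[0,0,0,-5,0,0,0],[0,0,0,-5,0,0,0],[0,0,0,-5,0,0,0],[0,0,0,-5,0,0,0],[0,0,0,-5,0,0,0],[0,0,0,-5,0,0,0],[0,0,0,0,0,0,0]]'
python3 - <<'E'
from h import *
go([.06,.031,.18])
f=grab_frame("side")["pixels"]
cv2.imwrite("pics/g.png",cv2.resize(f[60:260,160:410],(625,500)))
E
```

```text
t: 9.35
ee_pos: [0.6281, -0.0767, 0.1853]
orientation: [-3.142, -0.0, -0.232]
wrist_force: [1.1, -0.8, 0.9]
width: -0.004
finger_force: 0.4
t: 10.05
ee_pos: [0.5986, -0.0697, 0.1855]
orientation: [-3.142, 0.0, -0.232]
wrist_force: [-0.0, 0.0, -0.4]
width: 0.0
finger_force: 0.0
at [0.0662 0.0314 0.1855] [-3.142  0.    -0.232] shift [-6.2  0.4  5.5] world [ 0.593 -0.069  0.18 ]
```

View pics/g.png

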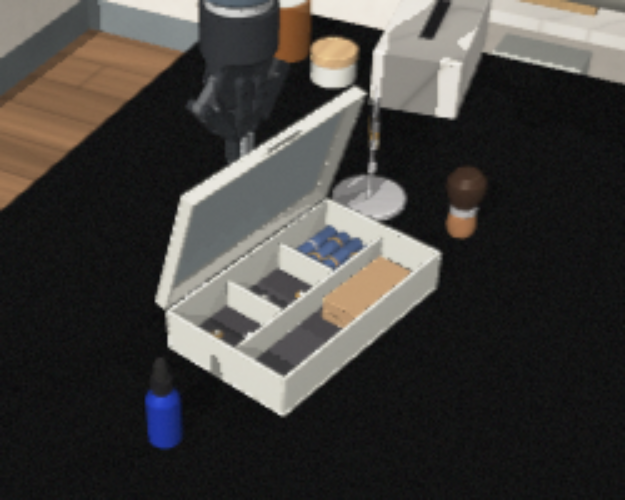

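The lid at (270,190) leans well forward and clear of the fingers at (245,145), with the gift box flat at (365,290). I'll raise the hand while the lid sinks.

```bash
python3 -m inch '[[0,0,0,0,0,0,0],[0,0,0,0,0,0,0],[0,0,0,0,0,-15,0],[0,0,0,0,0,-25,0],[0,0,0,0,0,-25,0],[0,0,0,0,0,0,0],[0,0,0,0,0,0,0],[0,0,0,0,0,0,0],[0,0,0,0,0,0,0],[0,0,0,0,0,0,0]]'
python3 -m inch '[[0,0,0,0,0,0,0],[0,0,0,0,0,0,0],[0,0,0,0,0,0,0],[0,0,0,0,0,0,0],[0,0,0,0,0,0,0],[0,0,0,0,0,0,0],[0,0,0,0,0,0,0],[0,0,0,0,0,0,0],[0,0,0,0,0,0,0],[0,0,0,0,0,0,0]]'
python3 - <<'E'
from h import *
s=grab_frame("side");f=s["pixels"]
W=cloud(s).reshape(-1,3);W=W[np.isfinite(W).all(1)];B=(W-C)@np.stack([X,Y,[0,0,1]],1)
for x in(-.07,-.04,0,.04,.07): m=(abs(B[:,0]-x)<.01)&(abs(B[:,1])<.12)&(B[:,2]<.2);print(x,m.sum(),np.median(B[m,2]).round(4))
for l in("clip_stand","dropper_bottle","kabuki_brush"): print(l,[np.round(d["xyz"],3) for d in find_in("side",l)[:1]])
cv2.imwrite("pics/h.png",cv2.resize(f[60:260,160:410],(625,500)))
E
```

```text
t: 11.1
ee_pos: [0.5989, -0.0698, 0.2491]
orientation: [3.141, 0.002, -0.232]
wrist_force: [0.7, 1.0, -0.1]
width: -0.001
finger_force: 0.0
t: 12.1
ee_pos: [0.5992, -0.0699, 0.2503]
orientation: [-3.142, -0.0, -0.232]
wrist_force: [0.4, -0.1, -0.6]
width: 0.001
finger_force: 0.0
-0.07 449 0.033
-0.04 364 0.0285
0 583 0.0284
0.04 384 0.012
0.07 1803 0.053
clip_stand [array([ 0.55 , -0.309,  0.008])]
dropper_bottle [array([0.568, 0.151, 0.052])]
kabuki_brush [array([ 0.423, -0.3  ,  0.063])]
```

View pics/h.png

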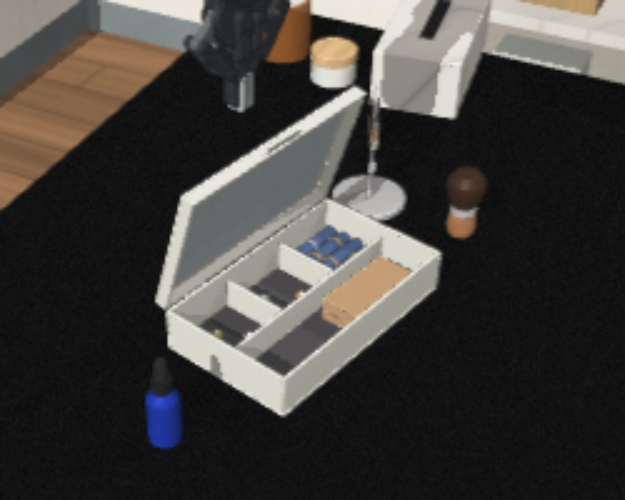

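The lid stopped at (270,190), just above the angle where it sinks. I'll go back down behind it, a little farther back, and push on.

```bash
python3 -m inch '[[0,0,0,10,0,0,0],[0,0,0,0,0,20,0],[0,0,0,0,0,25,0],[0,0,0,0,0,20,0],[0,0,0,0,0,5,0],[0,0,0,-5,0,0,0],[0,0,0,-5,0,0,0],[0,0,0,-5,0,0,0],[0,0,0,-5,0,0,0],[0,0,0,-5,0,0,0]]'
python3 -m inch '[[0,0,0,-5,0,0,0],[0,0,0,-5,0,0,0],[0,0,0,-5,0,0,0],[0,0,0,-5,0,0,0],[0,0,0,0,0,0,0],[0,0,0,0,0,0,0],[0,0,0,0,0,0,0],[0,0,0,0,0,0,0]]'
python3 - <<'E'
from h import *
s=grab_frame("side");f=s["pixels"]
go([0,0,.2])
cv2.imwrite("pics/i.png",cv2.resize(f[60:260,160:410],(625,500)))
E
```

```text
t: 13.3
ee_pos: [0.5844, -0.0664, 0.1813]
orientation: [-3.142, -0.002, -0.232]
wrist_force: [-0.5, -0.7, 0.3]
width: -0.0
finger_force: 0.1
t: 14.1
ee_pos: [0.5653, -0.0619, 0.1802]
orientation: [3.142, 0.0, -0.232]
wrist_force: [-0.3, -1.3, -0.5]
width: 0.0
finger_force: 0.0
at [0.0319 0.0313 0.1802] [ 3.142  0.    -0.232] shift [-31.9  31.3 -19.8] world [ 0.527 -0.085  0.2  ]
```

View pics/i.png

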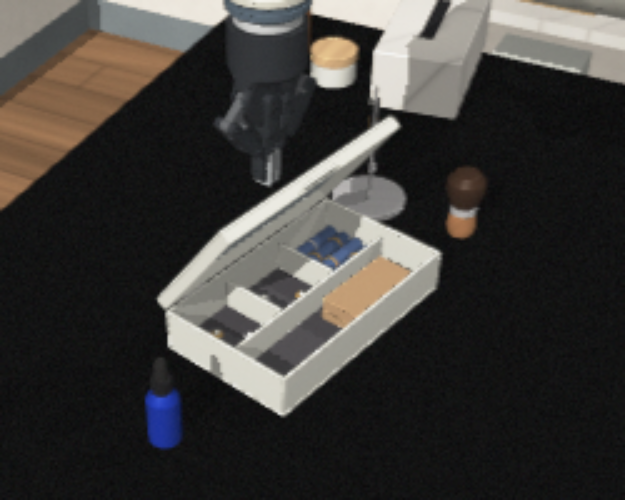

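The lid at (290,210) is now well forward and sinking by itself. I'll draw the hand up and wait.

```bash
python3 -m inch '[[0,0,0,0,0,-15,0],[0,0,0,0,0,-25,0],[0,0,0,0,0,-30,0],[0,0,0,0,0,-20,0],[0,0,0,0,0,0,0],[0,0,0,0,0,0,0],[0,0,0,0,0,0,0],[0,0,0,0,0,0,0],[0,0,0,0,0,0,0],[0,0,0,0,0,0,0]]'
python3 -m inch '[[0,0,0,0,0,0,0],[0,0,0,0,0,0,0],[0,0,0,0,0,0,0],[0,0,0,0,0,0,0],[0,0,0,0,0,0,0],[0,0,0,0,0,0,0],[0,0,0,0,0,0,0],[0,0,0,0,0,0,0],[0,0,0,0,0,0,0],[0,0,0,0,0,0,0]]'
python3 - <<'E'
from h import *
s=grab_frame("side");f=s["pixels"]
W=cloud(s).reshape(-1,3);W=W[np.isfinite(W).all(1)];B=(W-C)@np.stack([X,Y,[0,0,1]],1)
for x in(-.06,-.03,0,.03,.06): m=(abs(B[:,0]-x)<.01)&(abs(B[:,1])<.12)&(B[:,2]<.2);print(x,m.sum(),np.median(B[m,2]).round(4))
for l in("clip_stand","dropper_bottle","kabuki_brush"): print(l,[np.round(d["xyz"],3) for d in find_in("side",l)[:1]])
cv2.imwrite("pics/j.png",cv2.resize(f[60:260,160:410],(625,500)))
E
```

```text
t: 15.15
ee_pos: [0.565, -0.0618, 0.2696]
orientation: [3.142, 0.001, -0.232]
wrist_force: [0.0, -0.2, -0.2]
width: -0.002
finger_force: 0.0
t: 16.15
ee_pos: [0.5652, -0.0618, 0.2703]
orientation: [-3.142, -0.0, -0.232]
wrist_force: [-1.0, -0.2, 0.2]
width: 0.0
finger_force: 0.0
-0.06 459 0.0689
-0.03 440 0.0687
0 421 0.0692
0.03 411 0.0688
0.06 391 0.0691
clip_stand [array([ 0.55 , -0.312,  0.006])]
dropper_bottle [array([0.569, 0.151, 0.053])]
kabuki_brush [array([ 0.424, -0.298,  0.064])]
```

View pics/j.png

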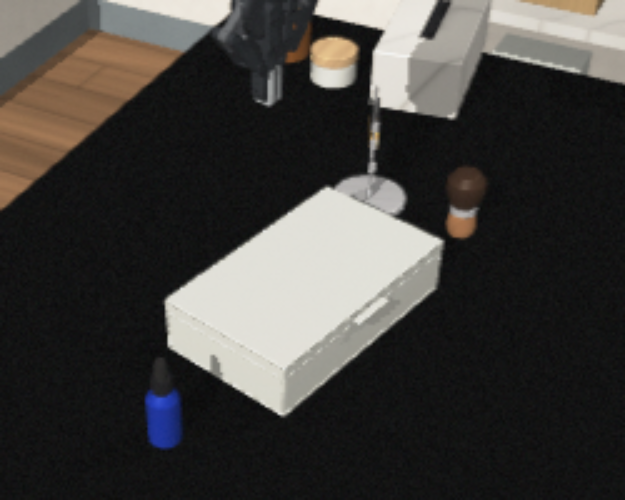

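The lid is shut and level, with its top at 69 mm throughout. The bystanders have not moved and the hand is well clear. I'll wait a moment, then hand in.

```bash
python3 -m inch '[[0,0,0,0,0,0,0],[0,0,0,0,0,0,0],[0,0,0,0,0,0,0]]' && python3 -c "
from rig import *
print(sign_off())"
```

```text
t: 16.65
ee_pos: [0.5652, -0.0618, 0.2703]
orientation: [-3.142, 0.0, -0.232]
wrist_force: [0.6, -0.7, 0.0]
width: 0.0
finger_force: 0.0
the job is handed in; nothing more can be done
None
```

The gift box was lying flat in the front compartment when last seen, the lid is now fully shut, the bystanders show no movement, the hand is clear, and the job was handed in at about 17 s (no verdict was returned).

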